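Stroke the shutter slats shut

TASK

Close the louvred shutter panel lying on the bench: with the fingertips, stroke lightly along the row of slats, just skimming the top of the frame, so that one slat after another tips over the way it leans and all four end flat in the frame (a slight tilt may remain). Begin at the end the slats lean away from. Do not press hard, lift the panel or shove it along the bench, and leave everything else on the bench alone.

Things in the scene. Friction and masses are not known exactly. Their poses are not given: they have to be found in the camera images.
- shutter: Louvred wooden shutter panel lying loose and flat on the bench, any way round; about 1 kg, 276 mm (its x) by 198 mm (its y). Origin at the centre of its underside, z up. Side stiles 32 mm wide along x; end rails 29 mm wide along y, centred 123.5 mm from the origin; all their tops are 32 mm above the bench. Slats 1 to 4 lie across it at x = -78, -26, 26, 78 mm, raised edges leaning to +x.
- row_start (a point): Point at the middle of the first slat (slat1), on the centre line of the row, 32 mm above the bench, flush with the frame's top: the end the slats lean away from.
- row_end (a point): The same point at the last slat (slat4), 156 mm from row_start in the panel's +x: the end the slats lean towards.
- slat1 (a joint): Tilt of slat 1 of 4 (counted from row_start), rad: 0 = closed, flat, flush with the frame; grows as its +x edge rises, to a stop at 1.2 (nearly upright). Each slat is a board 56 mm (panel x) by 130 by 5 mm on a pin through its middle, 29.5 mm above the bench.
- slat2 (a joint): Tilt of slat 2 of 4 (counted from row_start), rad: 0 = closed, flat, flush with the frame; grows as its +x edge rises, to a stop at 1.2 (nearly upright). Built like slat 1. An open slat's raised edge stands up to 57 mm above the bench; its other edge hangs down inside the frame.
- slat3 (a joint): Tilt of slat 3 of 4 (counted from row_start), rad: 0 = closed, flat, flush with the frame; grows as its +x edge rises, to a stop at 1.2 (nearly upright). Built like slat 1. The pins are lightly stiff (0.007 N m): a slat stays where it is left.
- slat4 (a joint): Tilt of slat 4 of 4 (counted from row_start), rad: 0 = closed, flat, flush with the frame; grows as its +x edge rises, to a stop at 1.2 (nearly upright). Built like slat 1. A slat closes under a push of 1 to 3 N towards the panel's +x just above the frame; pushed the other way it only meets its stop.
- stain_jar: Amber glass jar with a metal lid, 56 mm across, 70 mm tall, beside the panel. Origin under its centre. To be left alone.
- round_blank: Round wooden blank, 76 mm across, 36 mm tall, beside the panel. Origin under its centre. To be left alone.
- tape_measure: Black tape measure standing on its edge, about 76 x 36 x 60 mm tall, beside the panel. Origin under its centre. To be left alone.
- grinding_disc: Dark disc with a hole, 90 mm across, 8 mm thick, lying beyond the row_end rail. Origin under its centre. To be left alone.
- pencil: Flat carpenter's pencil, 142 x 14 x 8 mm, lying beside the panel. Origin under its middle. To be left alone.
- screwdriver: Screwdriver lying at the left of the bench. Origin under its middle. To be left alone.
- glue: White glue bottle, 60 mm across, 170 mm tall, at the right of the bench. Origin under its centre. To be left alone.

How it is judged:
On the way, in this order (a step that is already met when the one before it is completed fails the run):
1. the first slat is tipped shut (value of joint slat1 below 0.35 rad), for 0.05 s.
2. then the second slat (value of joint slat2 below 0.35 rad), for 0.05 s.
3. then the third slat (value of joint slat3 below 0.35 rad), for 0.05 s.
4. then the last slat (value of joint slat4 below 0.35 rad), for 0.05 s.
At the end, for the whole second after the job is handed in: All four slats are within 0.35 rad (20 degrees) of flat, the panel lies flat and still within 30 mm of where it lay, and every other thing is within 20 mm of its place (value of joint each of slat1, slat2, slat3, slat4 below 0.35 rad and distance of shutter from where it was at the start of the episode below 0.03 m and linear speed of shutter below 0.02 m/s and angle between shutter's own z axis and vertical below 0.03 rad and distance of each of stain_jar, round_blank, tape_measure, grinding_disc, pencil, screwdriver, glue from where it was at the start of the episode below 0.02 m); the robot touches nothing.
It fails at once if the panel is pressed hard (over 100 N, even for a moment) (contact force between the fingers and shutter above 100 N).
It fails at once if the panel is lifted (over 12 mm) (height (world z) of shutter above 0.012 m).
It fails at once if the panel is shoved along the bench (over 30 mm) (distance of shutter from where it was at the start of the episode above 0.03 m).
It fails at once if another thing is moved, lifted or carried (over 20 mm) (distance of any of stain_jar, round_blank, tape_measure, grinding_disc, pencil, screwdriver, glue from where it was at the start of the episode above 0.02 m).
It also fails if it takes over 38 s, if anything falls off the work surface, if the arm or the gripper's body presses on something with over 40 N, if the wrist force passes 120 N, or if a joint passes its speed limit or range.

ROBOT

A 6-joint arm with a two-finger parallel gripper is mounted at the origin on the work surface. World frame = base frame: x ahead of the robot, y to its left, z up, the work surface at z = 0. Lengths are in m, angles in rad, forces in N, time in s.
With the tool pointing down it reaches from about 0.375 to 0.9 m from the base axis. Payload 3.1 kg.
Tool frame: the origin (TCP) lies midway between the tips of the shut fingers; the grasp point (between the pads) lies 19 mm behind it; x points along the fingers, z is the direction in which the jaws open and shut, and the axes are right-handed (so a half turn about x gives the same grasp; the last joint's range is limited). The gripper opens to 85 mm and grips with 20 to 120 N. Pads are 22 mm wide; open, the fingers measure 114 mm over their backs; the gripper's body (76 mm by 85 mm) begins 54 mm behind the grasp point. The pads swing forward as they close: fully open they stand 13 mm farther back than shut.
Start: joints at [-1.296, 0.527, 1.433, -0, 1.181, -0.178], TCP at [0.273, -0.562, 0.231] pointing down, gripper open.
Joint ranges: [-3.08, 3.08], [-0.75, 2.2], [0.22, 2.44], [-1.43, 4.57], [0, 2.65], [-2.85, 2.85]. Speed limits (rad/s): [2.79, 2.79, 3.14, 3.14, 3.14, 3.14].

INTERFACE

Orientations are given as a unit quaternion [x, y, z, w].
In Python, from station import telemetry, optics, manip gives the robot as it stands.
- The arm moves only by the tool step_arm, never from a script. Its argument "commands" is a list of rows, each a list of 4 numbers: the shift along the tool's x, y, z in m, then the turn about the tool's x in rad. A call has 1 to 8 rows; each row is the pose to reach, as a shift and turn from the pose measured when the call began, along the tool's axes at that moment; what a row does not reach only later rows make up. A row lasts 1/12 s, in which the tool goes at most 41.7 mm and 7.16 degrees, less where a joint would pass 70% of its speed; a pose out of reach is approached as far as the arm can. A call with a gripper value outside its range is refused whole. "jaw" is the finger opening in m, from 0 to 0.0854, set as the call begins (left out, the last holds). The fingers move at their own pace and stop on an object; "grip_force" is the grip in N (left out, the last holds). Time passes only in rows, so rows that repeat a pose let the fingers close. It gives the time, the measured TCP pose, the force and the opening at its end, in the units of the state.
- telemetry.sense(): the state, without advancing time (a new reading comes with each control period).
- optics.snapshot(name): name is "scene" or "top"; returns the picture (400x640x3 uint8, red, green, blue); there is no depth.
- optics.camera_params(name): a dict with "mtx" (3x3 intrinsics, pixels), "k1" (the pictures are not rectified: a ray, as slopes to the right and down, at radius r is drawn at 1 + k1 r^2 times it, then the intrinsics apply), "origin" and "attitude" of the camera in the world. Camera axes: x right, y down, z forward; pixel columns grow to the right and rows downward; lengths in m; the calibration is good to about 2 mm. A picture is of the moment at which its call begins. camera_params takes no time and is no camera call.
- manip.sign_off(): hands the job in, once; it reports no verdict.
The state is a dict: "t": time; "q": joint angles; "qd": joint speeds; "tau": joint torques, N m; "tcp_pos": TCP position; "tool_rot": TCP orientation; "force": force on the tool from outside, world axes, zero at the start; "ft_torque": the same for the moment, N m; "finger_gap": opening from 0.0 (shut) to 1.0 (fully open).
Only numpy, scipy, OpenCV 4.12 (cv2) and the standard library are available. Lean on these libraries where they do the work, as an engineer would, in place of code of your own. Each camera call takes 0.05 s, during which the arm holds its last target.

## Working session

There is one attempt and no reset: what is moved stays moved. The work goes in short steps, Python scripts to look and compute and a tool call to move; the robot and the scene stay as the last step left them, time stands still between calls to the robot, and variables do not carry over. Pictures are saved under pics/ and viewed, and the job is handed in when it is done.

Besides the shell and the picture viewer there is one more tool, called after "Emit:" by a JSON object that holds its "name" and its "arguments", one argument or row to a line. step_arm: Moves the arm, as the interface text tells. Its arguments: {"type":"object","properties":{"commands":{"type":"array","items":{"type":"array","items":{"type":"number"}}},"jaw":{"type":"number"},"grip_force":{"type":"number"}},"required":["commands"]}

```bash
mkdir -p pics; ls; python3 - <<'E'
from station import telemetry, optics
import cv2,numpy as np
s=telemetry.sense()
print(s['t'],s['tcp_pos'],s['tool_rot'],s['finger_gap'],s['force'])
for n in('scene','top'):
    im=optics.snapshot(n); cv2.imwrite(f'pics/{n}0.png',im[:,:,::-1])
    p=optics.camera_params(n); print(n,p)
E
```

```text
pics
0.0 [ 0.27325091 -0.56130337  0.23031798] [ 0.37553633  0.60004807 -0.37447814  0.59889975] 1.000331379905695 [ 0.07620257 -0.6820975  -0.34312248]
scene {'mtx': array([[472.26886493,   0.        , 318.5607494 ],
       [  0.        , 472.26886493, 202.3305507 ],
       [  0.        ,   0.        ,   1.        ]]), 'k1': -0.07491809296555883, 'origin': array([ 1.18375962, -0.93193977,  0.85146845]), 'attitude': array([ 0.85376596,  0.25558307, -0.13267375, -0.43377259])}
top {'mtx': array([[476.13755552,   0.        , 319.63229932],
       [  0.        , 476.13755552, 206.49630353],
       [  0.        ,   0.        ,   1.        ]]), 'k1': -0.06204935529885972, 'origin': array([ 0.483741  , -0.04005768,  1.51600605]), 'attitude': array([ 0.71515864, -0.69841244,  0.01329199, -0.02432108])}
```

View pics/scene0.png

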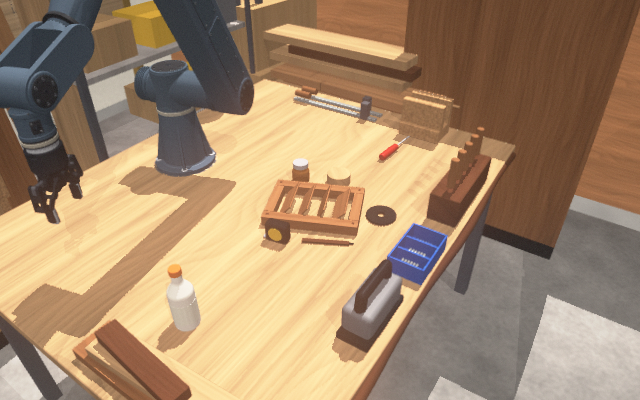

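View pics/top0.png

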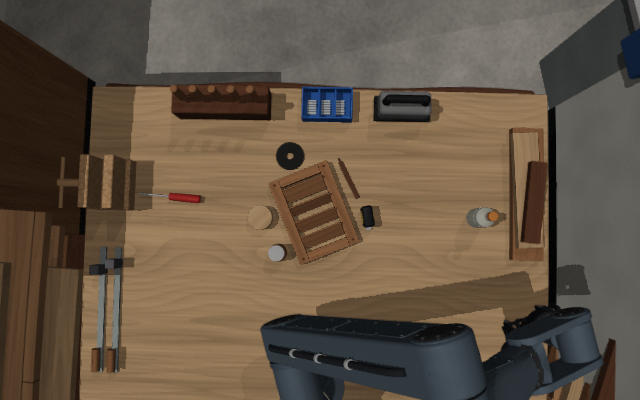

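```bash
python3 - <<'E'
import cv2
for n,(x0,y0,x1,y1) in dict(scene=(150,130,450,320),top=(200,100,400,300)).items():
    im=cv2.imread(f'pics/{n}0.png')[y0:y1,x0:x1]
    f=2.66 if n=='scene' else 3
    cv2.imwrite(f'pics/{n}0z.png',cv2.resize(im,None,fx=f,fy=f,interpolation=cv2.INTER_CUBIC))
E
```

```text
(no output)
```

View pics/scene0z.png

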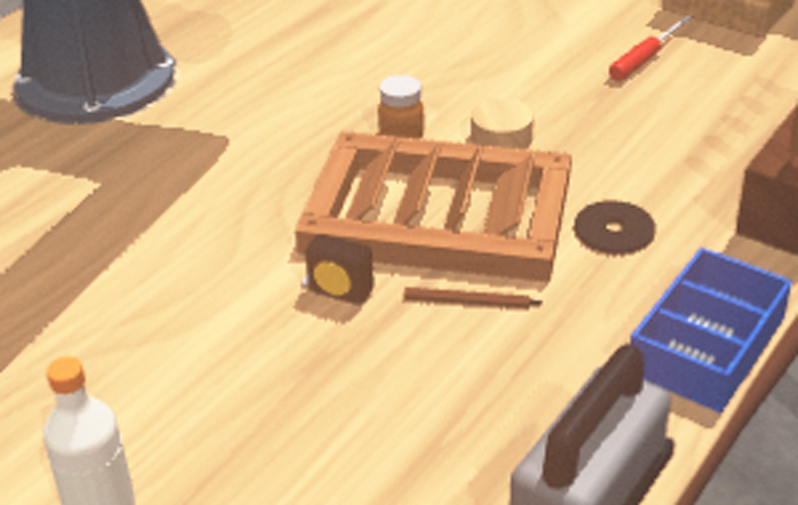

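View pics/top0z.png

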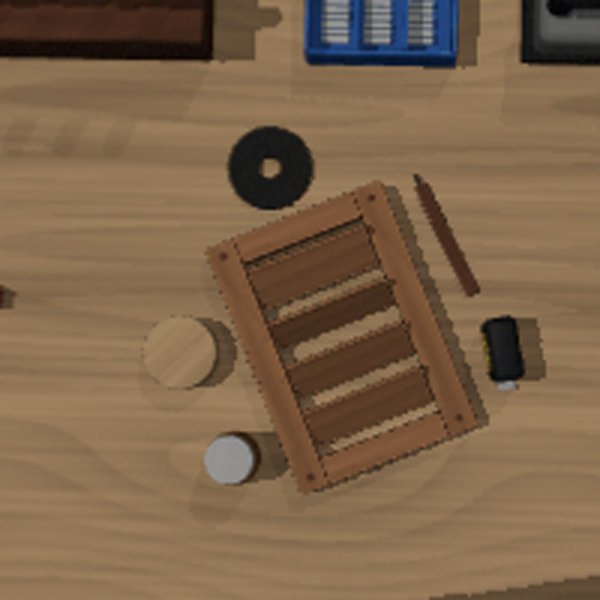

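The row_end disc lies at the far end of the panel from the robot (top view, zoom about (270,168)), and the slats lean that way. Next I triangulate the frame corners from both views.

```bash
cat > h.py <<'E'
import numpy as np,cv2
from scipy.spatial.transform import Rotation as R
from station import optics
P={n:optics.camera_params(n) for n in('scene','top')}
def ray(n,uv):
    p=P[n];K=p['mtx'];d=np.array([(uv[0]-K[0,2])/K[0,0],(uv[1]-K[1,2])/K[1,1]])
    s=d.copy()
    for _ in range(30): s=d/(1+p['k1']*(s@s))
    v=R.from_quat(p['attitude']).apply([s[0],s[1],1]);return p['origin'],v/np.linalg.norm(v)
def onz(n,uv,z):
    o,v=ray(n,uv);return o+v*(z-o[2])/v[2]
def tri(a,b):
    o1,v1=ray('top',a);o2,v2=ray('scene',b)
    t=np.linalg.lstsq(np.c_[v1,-v2],o2-o1,rcond=None)[0]
    p,q=o1+t[0]*v1,o2+t[1]*v2;return (p+q)/2,np.linalg.norm(p-q)
def proj(n,X):
    p=P[n];K=p['mtx'];c=R.from_quat(p['attitude']).inv().apply(np.atleast_2d(X)-p['origin'])
    s=c[:,:2]/c[:,2:];s=s*(1+p['k1']*(s**2).sum(1))[:,None];return s*[K[0,0],K[1,1]]+[K[0,2],K[1,2]]
E
python3 - <<'E'
from h import *
T=np.array([(208,248),(380,182),(484,425),(307,492)])/3+[200,100]
S=np.array([(572,153),(551,248),(297,232),(343,132)])/2.66+[150,130]
for a,b in zip(T,S): print(np.round(onz('top',a,.032),4),np.round(onz('scene',b,.032),4),[np.round(k,4) for k in tri(a,b)])
C=np.array([onz('top',a,.032) for a in T])
M=np.array([[.138,.099],[.138,-.099],[-.138,-.099],[-.138,.099]])
# rigid fit
def fit(C):
    c=C[:,:2].mean(0);H=M.T@(C[:,:2]-c);y=np.arctan2(H[0,1]-H[1,0],H[0,0]+H[1,1]);return c,y
for C_ in (C,np.array([onz('scene',b,.032) for b in S])):
    c,y=fit(C_);Rm=np.array([[np.cos(y),-np.sin(y)],[np.sin(y),np.cos(y)]])
    print('fit',c,y,np.round((c+M@Rm.T-C_[:,:2])*1e3,1))
    for x in(-.078,-.026,.026,.078):print(x,c+Rm@[x,0])
for n,uv,z in(('jar',(231,459),.07),('blank',(180,353),.036),('tape',(504,348),.06),('disc',(270,168),.008),('pencilA',(418,178),.008),('pencilB',(473,293),.008)):print(n,onz('top',np.array(uv)/3+[200,100],z))
# slat raised edge heights: top edges seen
from station import telemetry
s=telemetry.sense();print(R.from_quat(s['tool_rot']).as_matrix(),s['t'])
E
```

```text
[0.6337 0.1436 0.032 ] [0.6367 0.1479 0.032 ] [array([0.6356, 0.1449, 0.033 ]), np.float64(0.0048)]
[ 0.707  -0.0346  0.032 ] [ 0.7038 -0.0188  0.032 ] [array([ 0.7079, -0.0329,  0.0429]), np.float64(0.006)]
[ 0.4561 -0.1482  0.032 ] [ 0.464  -0.1427  0.032 ] [array([ 0.4598, -0.1451,  0.0316]), np.float64(0.0096)]
[0.3824 0.0335 0.032 ] [0.3873 0.0384 0.032 ] [array([0.3852, 0.0356, 0.0327]), np.float64(0.0069)]
fit [ 0.54479659 -0.00140098] 0.4086666792592161 [[-1.6  0.6]
 [ 3.8 -2.9]
 [ 1.4  1.1]
 [-3.6  1.1]]
-0.078 [ 0.47321977 -0.0323971 ]
-0.026 [ 0.52093765 -0.01173302]
0.026 [0.56865552 0.00893106]
0.078 [0.6163734  0.02959514]
fit [0.54797169 0.00621245] 0.42755458501889176 [[-4.2  5.6]
 [10.8 -7.9]
 [-0.6  1.6]
 [-6.   0.7]]
-0.078 [ 0.47699306 -0.02613   ]
-0.026 [ 0.52431215 -0.00456837]
0.026 [0.57163123 0.01699327]
0.078 [0.61895032 0.0385549 ]
jar [0.41624807 0.10932087 0.07      ]
blank [0.52307578 0.16906281 0.036     ]
tape [ 0.53536493 -0.16493128  0.06      ]
disc [0.72313455 0.08302743 0.008     ]
pencilA [ 0.71581194 -0.07475227  0.008     ]
pencilB [ 0.59462072 -0.13553679  0.008     ]
[[-5.25896760e-04  8.99246029e-01  4.37442913e-01]
 [ 1.94633129e-03  4.37443066e-01 -8.99244003e-01]
 [-9.99997968e-01  3.78499321e-04 -1.98028057e-03]] 0.1
```

```bash
python3 - <<'E'
from h import *
c=np.array([.546,.000]);y=.410
Rm=np.array([[np.cos(y),-np.sin(y)],[np.sin(y),np.cos(y)]])
def W(x,yy,z): return np.r_[c+Rm@[x,yy],z]
for n,(x0,y0,x1,y1),f in(('scene',(240,160,400,250),5),('top',(255,150,375,275),4.8)):
    im=cv2.resize(cv2.imread(f'pics/{n}0.png')[y0:y1,x0:x1],None,fx=f,fy=f,interpolation=cv2.INTER_CUBIC)
    def L(p,q,col):
        a,b=proj(n,np.array([p,q]));cv2.line(im,*[tuple(int(v) for v in ((k+.5-[x0,y0])*f)) for k in(a,b)],col,1)
    for z,col in((.032,(0,255,0)),):
        for X,Y in((.138,.099),(.109,.067)):
            k=[W(X,Y,z),W(X,-Y,z),W(-X,-Y,z),W(-X,Y,z)]
            for i in range(4):L(k[i],k[(i+1)%4],col)
    for xs in(-.078,-.026,.026,.078):
        for th,col in((1.0,(255,255,0)),):
            L(W(xs+.028*np.cos(th),.065,.0295+.028*np.sin(th)),W(xs+.028*np.cos(th),-.065,.0295+.028*np.sin(th)),col)
    cv2.imwrite(f'pics/{n}_ov.png',im)
E
```

```text
(no output)
```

View pics/scene_ov.png

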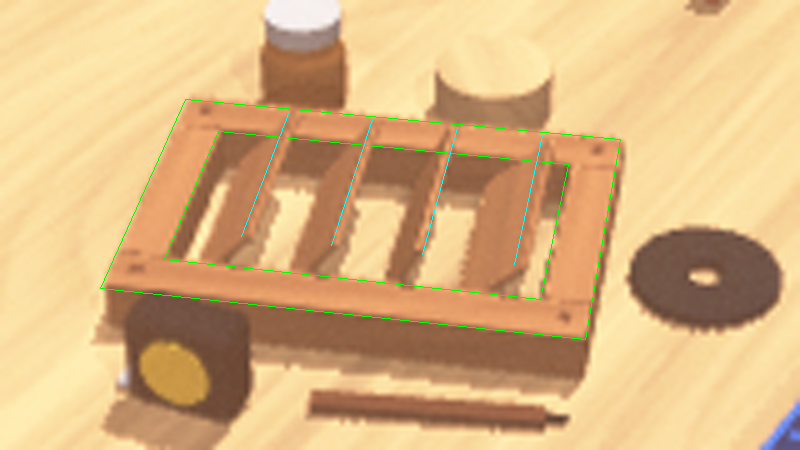

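View pics/top_ov.png

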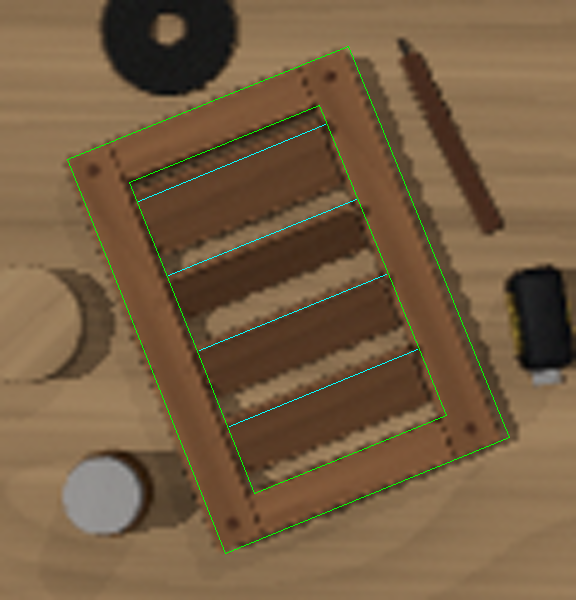

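The model overlay fits both views: panel centre (0.546, 0.000), yaw 0.41. The tool's y axis already lies nearly along the panel's +x. I'll travel high with the fingers shutting.

Emit:
{"name": "step_arm", "arguments": {
  "commands": [
    [0,0.02,-0.02,0.01],
    [0,0.045,-0.045,0.02],
    [0,0.07,-0.07,0.03],
    [0,0.097,-0.097,0.043],
    [0,0.124,-0.124,0.043],
    [0,0.15,-0.15,0.043],
    [0,0.175,-0.175,0.043],
    [0,0.195,-0.195,0.043]
  ],
  "jaw": 0,
  "grip_force": 40
}}

```text
t: 0.77
tcp_pos: [0.3632, -0.2976, 0.2305]
tool_rot: [0.389, 0.593, -0.387, 0.59]
force: [0.6, 0.0, 0.9]
finger_gap: -0.001
```

```bash
cat > st.py <<'E'
from h import *
from station import telemetry
c=np.array([.546,.0]);y=.41
def show():
    s=telemetry.sense();Q=R.from_quat(s['tool_rot']).as_matrix()
    d=np.array(s['tcp_pos'][:2])-c
    px=np.array([np.cos(y),np.sin(y)]);py=np.array([-np.sin(y),np.cos(y)])
    print('t',s['t'],'tcp',np.round(s['tcp_pos'],4),'panel xy mm',np.round([d@px*1e3,d@py*1e3],1),'gap',s['finger_gap'],'F',np.round(s['force'],2))
    print('yaw err',np.arctan2(Q[1,1],Q[0,1])-y,'toolx',np.round(Q[:,0],4))
    for nm,z in(('start above',.09),('start',.037)):
        t=np.r_[c-.1*px,z]; print(nm,np.round(Q.T@(t-s['tcp_pos']),4))
show()
E
python3 st.py
```

```text
t 0.7667 tcp [ 0.3632 -0.2976  0.2305] panel xy mm [-286.3 -200.1] gap -0.0008897090228802899 F [0.57 0.03 0.91]
yaw err 0.00034803627054158515 toolx [-0.0014  0.0039 -1.    ]
start above [ 0.1414  0.1863 -0.1994]
start [ 0.1944  0.1863 -0.1992]
```

Emit:
{"name": "step_arm", "arguments": {
  "commands": [
    [0,0.02,-0.021,0],
    [0,0.045,-0.048,0],
    [0,0.072,-0.077,0],
    [0,0.1,-0.107,0],
    [0,0.128,-0.137,0],
    [0,0.155,-0.166,0],
    [0.01,0.176,-0.189,0],
    [0.03,0.186,-0.199,0]
  ]
}}

```text
t: 1.43
tcp_pos: [0.4563, -0.0378, 0.2027]
tool_rot: [0.388, 0.592, -0.385, 0.593]
force: [1.1, 0.4, -0.0]
finger_gap: 0.001
```

```bash
python3 st.py
```

```text
t 1.4333 tcp [ 0.4563 -0.0378  0.2027] panel xy mm [-97.3   1.1] gap 0.0010105130119324591 F [ 1.06  0.44 -0.01]
yaw err 0.0037646990289953997 toolx [ 0.0038  0.0032 -1.    ]
start above [ 0.1127 -0.0032  0.0012]
start [ 0.1657 -0.0035  0.0013]
```

Emit:
{"name": "step_arm", "arguments": {
  "commands": [
    [0.02,-0.003,0.001,0.003],
    [0.045,-0.003,0.001,0.003],
    [0.07,-0.003,0.001,0.003],
    [0.09,-0.003,0.001,0.003],
    [0.103,-0.003,0.001,0.003],
    [0.11,-0.003,0.001,0.003],
    [0.112,-0.003,0.001,0.003],
    [0.112,-0.003,0.001,0.003]
  ]
}}

```text
t: 2.1
tcp_pos: [0.4543, -0.0395, 0.0905]
tool_rot: [0.389, 0.591, -0.386, 0.592]
force: [-0.9, 0.7, -0.6]
finger_gap: -0.001
```

```bash
python3 st.py; python3 - <<'E'
from h import *
for n,(x0,y0,x1,y1),f in(('scene',(200,110,400,260),4),('top',(240,140,400,260),5)):
    im=optics.snapshot(n)[y0:y1,x0:x1,::-1]
    cv2.imwrite(f'pics/{n}1.png',cv2.resize(im,None,fx=f,fy=f,interpolation=cv2.INTER_CUBIC))
E
```

```text
t 2.1 tcp [ 0.4543 -0.0395  0.0905] panel xy mm [-99.8   0.3] gap -0.0006918381743772719 F [-0.92  0.75 -0.59]
yaw err 0.0007280153719017579 toolx [ 0.0031  0.0034 -1.    ]
start above [ 0.0005 -0.0002  0.0003]
start [ 0.0535 -0.0004  0.0004]
```

View pics/scene1.png

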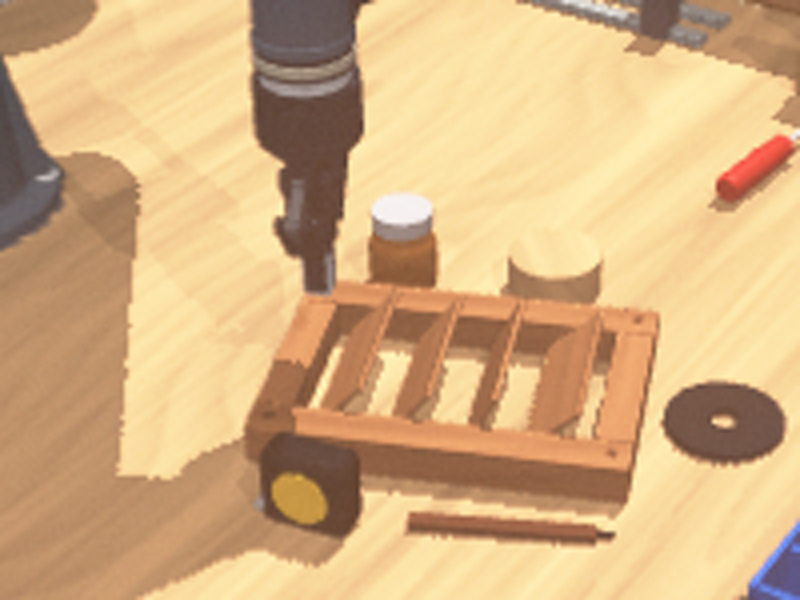

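View pics/top1.png

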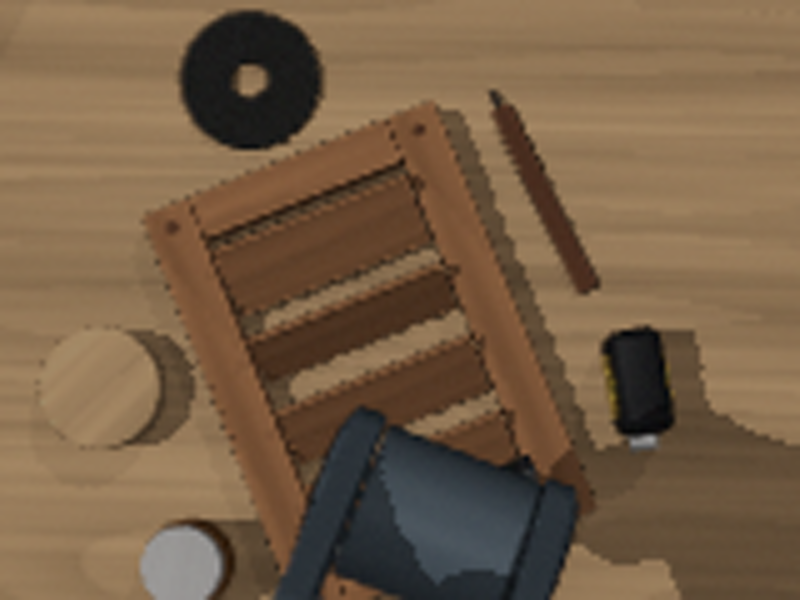

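The pictures show the fingertips over the row_start end (scene zoom about (318,292)), clear of slat 1. Now I descend to 5 mm above the frame top.

Emit:
{"name": "step_arm", "arguments": {
  "commands": [
    [0.012,0,0,0],
    [0.027,0,0,0],
    [0.039,0,0,0],
    [0.047,0,0,0],
    [0.051,0,0,0],
    [0.053,0,0,0],
    [0.0535,0,0,0],
    [0.0535,0,0,0]
  ]
}}

```text
t: 2.87
tcp_pos: [0.4555, -0.0397, 0.0382]
tool_rot: [0.389, 0.59, -0.386, 0.593]
force: [-0.5, -0.8, 0.2]
finger_gap: -0.002
```

```bash
python3 st.py
```

```text
t 2.8667 tcp [ 0.4555 -0.0397  0.0382] panel xy mm [-98.8  -0.3] gap -0.0016364640258705288 F [-0.47 -0.84  0.22]
yaw err 0.0007411463934499096 toolx [ 0.006   0.0025 -1.    ]
start above [-0.0518 -0.0009 -0.0003]
start [ 0.0012 -0.0012 -0.0003]
```

Emit:
{"name": "step_arm", "arguments": {
  "commands": [
    [0.001,0.006,0,0],
    [0.001,0.012,0,0],
    [0.001,0.018,0,0],
    [0.001,0.024,0,0],
    [0.001,0.03,0,0],
    [0.001,0.036,0,0],
    [0.001,0.042,0,0],
    [0.001,0.048,0,0]
  ]
}}

```text
t: 3.53
tcp_pos: [0.5003, -0.0202, 0.0375]
tool_rot: [0.389, 0.59, -0.386, 0.593]
force: [0.6, 0.5, 0.1]
finger_gap: 0.006
```

```bash
python3 st.py; python3 - <<'E'
from h import *
for n,(x0,y0,x1,y1),f in(('scene',(200,110,400,260),4),):
    im=optics.snapshot(n)[y0:y1,x0:x1,::-1]
    cv2.imwrite(f'pics/{n}2.png',cv2.resize(im,None,fx=f,fy=f,interpolation=cv2.INTER_CUBIC))
E
```

```text
t 3.5333 tcp [ 0.5003 -0.0202  0.0375] panel xy mm [-50.   -0.4] gap 0.005843233410174939 F [0.64 0.49 0.14]
yaw err 0.0008953106348718598 toolx [ 0.0064  0.0024 -1.    ]
start above [-0.0528 -0.0497 -0.0004]
start [ 0.0002 -0.05   -0.0004]
```

View pics/scene2.png

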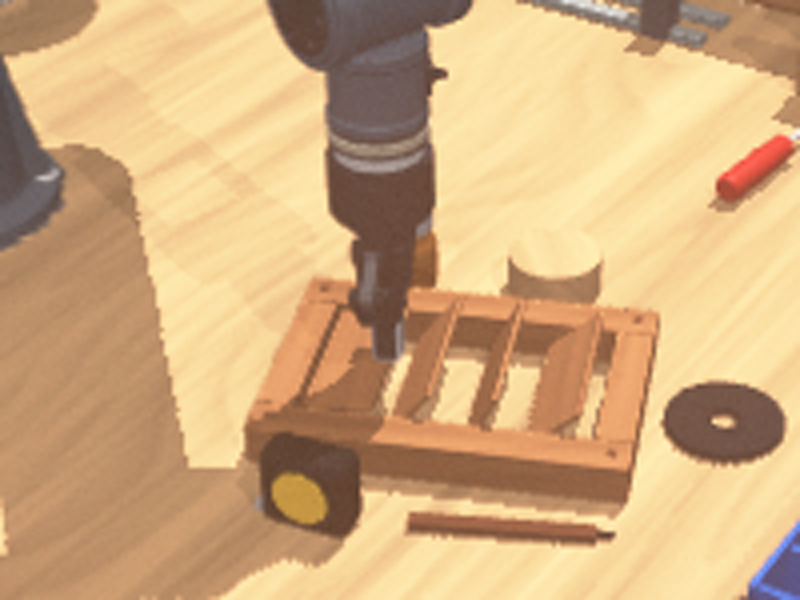

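Slat 1 now lies flat behind the fingers (about (345,370)), and slats 2 to 4 are still open. The panel corners have not moved. I continue the stroke.

Emit:
{"name": "step_arm", "arguments": {
  "commands": [
    [0,0.006,0,0],
    [0,0.012,0,0],
    [0.0005,0.018,0,0],
    [0.0005,0.024,0,0],
    [0.0005,0.03,0,0],
    [0.0005,0.036,0,0],
    [0.0005,0.042,0,0],
    [0.0005,0.05,0,0]
  ]
}}

```text
t: 4.25
tcp_pos: [0.5481, -0.0, 0.0376]
tool_rot: [0.39, 0.589, -0.385, 0.594]
force: [-0.6, 0.1, -0.6]
finger_gap: 0.002
```

```bash
python3 st.py
```

```text
t 4.25 tcp [ 0.5481 -0.      0.0376] panel xy mm [ 1.9 -0.8] gap 0.0023584603094845896 F [-0.64  0.09 -0.63]
yaw err 0.0009059974404267979 toolx [ 0.0085  0.002  -1.    ]
start above [-0.0533 -0.1014 -0.0008]
start [-0.0003 -0.1019 -0.0009]
```

Emit:
{"name": "step_arm", "arguments": {
  "commands": [
    [0.0005,0.006,-0.0005,0],
    [0.001,0.012,-0.0005,0],
    [0.001,0.018,-0.0005,0],
    [0.001,0.024,-0.0005,0],
    [0.001,0.03,-0.0005,0],
    [0.001,0.036,-0.0005,0],
    [0.001,0.043,-0.0005,0],
    [0.001,0.05,-0.0005,0]
  ]
}}

```text
t: 4.92
tcp_pos: [0.5945, 0.0207, 0.0371]
tool_rot: [0.39, 0.589, -0.385, 0.594]
force: [-0.2, -0.8, 0.3]
finger_gap: -0.002
```

```bash
python3 st.py; python3 - <<'E'
from h import *
for n,(x0,y0,x1,y1),f in(('scene',(200,110,400,260),4),):
    im=optics.snapshot(n)[y0:y1,x0:x1,::-1]
    cv2.imwrite(f'pics/{n}3.png',cv2.resize(im,None,fx=f,fy=f,interpolation=cv2.INTER_CUBIC))
E
```

```text
t 4.9167 tcp [0.5945 0.0207 0.0371] panel xy mm [52.8 -0.4] gap -0.001643182662281937 F [-0.19 -0.76  0.27]
yaw err 0.0007640615004796403 toolx [ 0.0091  0.002  -1.    ]
start above [-0.0543 -0.1523 -0.0004]
start [-0.0013 -0.1528 -0.0005]
```

View pics/scene3.png

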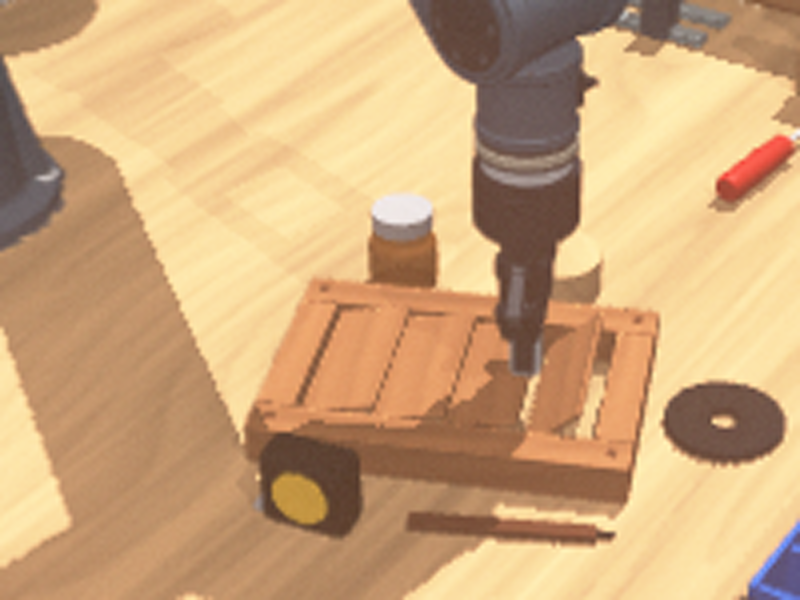

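Slats 1 to 3 are flat, slat 4 (about (570,375)) is still open, and the panel has not moved.

Emit:
{"name": "step_arm", "arguments": {
  "commands": [
    [0,0.006,0,0],
    [0,0.012,0,0],
    [0.0005,0.018,0,0],
    [0.0005,0.024,0,0],
    [0.0005,0.03,0,0],
    [0.0005,0.036,0,0],
    [0.0005,0.043,0,0],
    [0.0005,0.05,0,0]
  ]
}}

```text
t: 5.63
tcp_pos: [0.6431, 0.0412, 0.0374]
tool_rot: [0.39, 0.588, -0.384, 0.595]
force: [0.9, 0.9, 0.1]
finger_gap: 0.004
```

Emit:
{"name": "step_arm", "arguments": {
  "commands": [
    [-0.006,0.002,0,0],
    [-0.025,0.002,0,0],
    [-0.05,0,0,0],
    [-0.08,0,0,0],
    [-0.11,0,0,0],
    [-0.14,0,0,0],
    [-0.16,0,0,0],
    [-0.17,0,0,0]
  ]
}}

```text
t: 6.3
tcp_pos: [0.6428, 0.0409, 0.2117]
tool_rot: [0.392, 0.586, -0.383, 0.597]
force: [0.6, -0.7, -0.0]
finger_gap: -0.004
```

```bash
python3 st.py; python3 - <<'E'
from h import *
for n,(x0,y0,x1,y1),f in(('scene',(200,110,400,260),4),('top',(240,140,400,260),5)):
    im=optics.snapshot(n)[y0:y1,x0:x1,::-1]
    cv2.imwrite(f'pics/{n}4.png',cv2.resize(im,None,fx=f,fy=f,interpolation=cv2.INTER_CUBIC))
E
```

```text
t 6.3 tcp [0.6428 0.0409 0.2117] panel xy mm [105.1  -1.1] gap -0.004191024635516219 F [ 0.6  -0.71 -0.03]
yaw err 0.0010927823079832089 toolx [ 0.0192  0.0012 -0.9998]
start above [ 0.118  -0.2072 -0.0021]
start [ 0.171  -0.2082 -0.0025]
```

View pics/scene4.png

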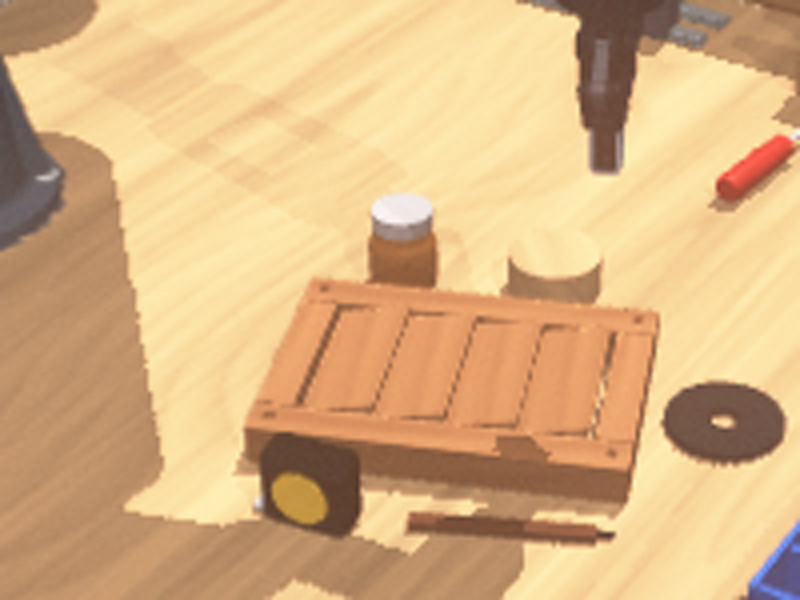

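View pics/top4.png

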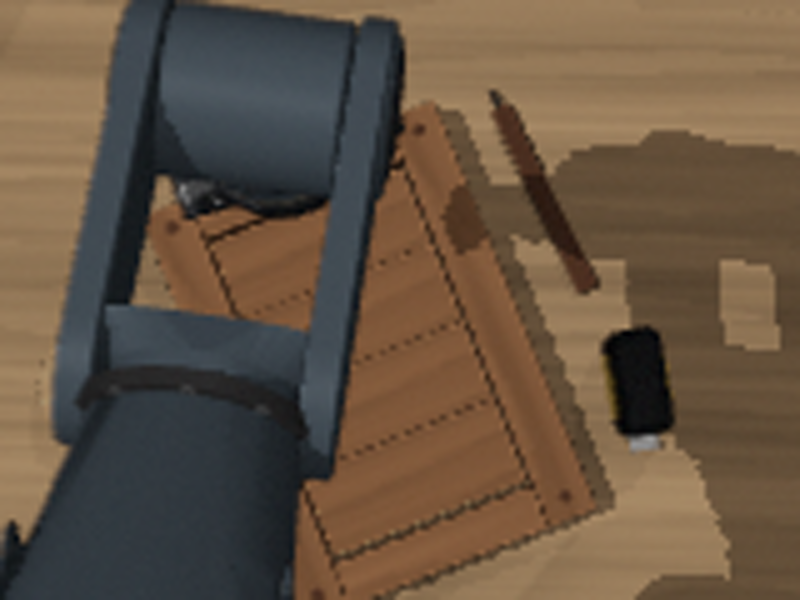

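All four slats look flush, the panel and its neighbours sit where they were, and the tool is 0.2 m up. I hand the job in.

```bash
python3 -c "
from station import manip;print(manip.sign_off())"
```

```text
the job is handed in; nothing more can be done
None
```

All four slats of the shutter are closed, and I handed the job in at about 6.4 s; sign-off gave no verdict. I located the panel from the two cameras: centre about (0.546, 0.000), yaw 0.41 rad. With shut fingers I then made one stroke from row_start to row_end, about 5 mm above the frame top, and lifted clear.

- **Slats:** the last pictures show all four flat in the frame. The in-between pictures showed slat 1 closed first, then slats 1 to 3 closed with slat 4 still open.
- **Panel and other things:** the panel and the jar, blank, tape measure, disc, pencil and screwdriver show no visible shift. The glue bottle was not in the last pictures, but the arm did not go near it.
- **Forces:** readings between moves stayed around 1 N, which is sensor noise. I did not record the peak within a move.
- **What disagreed:** one frame corner that I first picked in the scene view was off. It triangulated to 43 mm high instead of 32 mm, so I dropped it and checked the panel pose by overlaying the model on both pictures.

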